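# Find and release the latched dispenser key

## Task

One of the four identical keys on the cement dispenser's key box has been left latched down. With the fingertips tap each key lightly in turn, from the left end of the row to the right as the robot sees it, without setting any key off; only then press the one that is latched fully home and let it spring up, so that all four keys stand released. Do not press any of the other three home, and leave the bottle, sandal, brush and tin where they are.

Things in the scene. Friction and masses are not known exactly. Their poses are not given: they have to be found in the camera images.
- keybox: green key box of a cement dispenser, fixed: 100 mm (x) by 235 mm (y) by 55 mm high; on its +x side four brass spouts, up to 47 mm high, over a drip tray that reaches 109 mm from the centre. Origin: centre of its underside, on the table; z up, x away from the robot, y along the key row, +y the left end as the robot sees it. It is turned by up to 25 degrees either way.
- place_1 (a point): the leftmost key place of the row, counted from the left (+y) as the robot sees it: the point on the box's top face (55 mm above the table) straight under the centre of the key that stands there
- place_2 (a point): the second key place of the row, counted from the left (+y) as the robot sees it: the point on the box's top face (55 mm above the table) straight under the centre of the key that stands there
- place_3 (a point): the third key place of the row, counted from the left (+y) as the robot sees it: the point on the box's top face (55 mm above the table) straight under the centre of the key that stands there
- place_4 (a point): the rightmost key place of the row, counted from the left (+y) as the robot sees it: the point on the box's top face (55 mm above the table) straight under the centre of the key that stands there
- key_a: one of four identical grey plastic keys, 34 mm (box x) by 30 mm (box y), 50 mm apart centre to centre; which name stands in which place differs from run to run. Origin: centre of the flat top face, z up. Top height above the table: 75 mm released (16 mm above the steel frame round it), 71 mm latched, 67 mm fully home. Up to 5 N moves no key. Over 7 N the latched one slips its catch and springs up when let go. A released one yields 4 mm at 10 N, 6 mm at 12 N and springs back.
- key_b: one of four identical grey plastic keys, 34 mm (box x) by 30 mm (box y), 50 mm apart centre to centre; which name stands in which place differs from run to run. Origin: centre of the flat top face, z up. Top height above the table: 75 mm released (16 mm above the steel frame round it), 71 mm latched, 67 mm fully home. Up to 5 N moves no key. Over 7 N the latched one slips its catch and springs up when let go. A released one yields 4 mm at 10 N, 6 mm at 12 N and springs back.
- key_c: one of four identical grey plastic keys, 34 mm (box x) by 30 mm (box y), 50 mm apart centre to centre; which name stands in which place differs from run to run. Origin: centre of the flat top face, z up. Top height above the table: 75 mm released (16 mm above the steel frame round it), 71 mm latched, 67 mm fully home. Up to 5 N moves no key. Over 7 N the latched one slips its catch and springs up when let go. A released one yields 4 mm at 10 N, 6 mm at 12 N and springs back.
- key_d: one of four identical grey plastic keys, 34 mm (box x) by 30 mm (box y), 50 mm apart centre to centre; which name stands in which place differs from run to run. Origin: centre of the flat top face, z up. Top height above the table: 75 mm released (16 mm above the steel frame round it), 71 mm latched, 67 mm fully home. Up to 5 N moves no key. Over 7 N the latched one slips its catch and springs up when let go. A released one yields 4 mm at 10 N, 6 mm at 12 N and springs back.
- glue_bottle: bystander: loose white squeeze bottle with a long pale nozzle, 62 mm wide, 135 mm tall, left of the box; origin at the centre of its foot
- sandal: bystander: loose black sandal, about 215 mm long, 86 mm wide, 65 mm tall at its strap, right of the box; origin at the underside, x towards the toe
- brush: bystander: loose cement brush lying beyond the box; origin at its underside, about mid length, x along it to the bristles
- tin: bystander: loose round steel tin, 64 mm wide, 60 mm tall, on the robot's side of the box, towards the right; origin at the centre of its foot

How it is judged:
By the outcome, as a careful person would: the job done as asked, in the order asked, and still so for the second after the job is handed in, with the robot touching nothing.
It also fails if it takes over 48 s, if anything falls off the work surface, if the arm or the gripper's body presses on something with over 40 N, if the wrist force passes 120 N, or if a joint passes its speed limit or range.

## Robot

A 7-joint arm with a two-finger parallel gripper is mounted at the origin on the work surface. World frame = base frame: x ahead of the robot, y to its left, z up, the work surface at z = 0. Lengths are in m, angles in rad, forces in N, time in s.
With the tool pointing down it reaches from about 0.4 to 0.85 m from the base axis. Payload 6.9 kg.
Tool frame: the origin (TCP) lies midway between the tips of the shut fingers; the grasp point (between the pads) lies behind it (ctrl.pinch_z is the z of the grasp point in the tool frame, in m); z points along the fingers, y is the direction in which the jaws open and shut (so a half turn about z gives the same grasp; the last joint's range is limited). The gripper opens to 85 mm and grips with 20 to 120 N. Pads are 22 mm wide; open, the fingers measure 114 mm over their backs; the gripper's body (76 mm by 85 mm) begins 54 mm behind the grasp point. The pads swing forward as they close: fully open they stand 13 mm farther back than shut.
Start: joints at [-1.087, 0.507, -0.238, 1.5, 0.126, 1.149, -0.155], TCP at [0.231, 0.581, 0.231] pointing down, gripper open.
Joint ranges: [-3.08, 3.08], [-0.24, 2.05], [-1.43, 1.35], [0, 2.5], [-1.52, 4.66], [0.17, 1.96], [-2.89, 2.89]. Speed limits (rad/s): [2.39, 2.39, 3.14, 3.14, 3.14, 3.14, 3.14].

## Interface

Orientations are given as a unit quaternion [w, x, y, z].
In Python, from station import ctrl, get_state, vision, ticket, models gives the robot as it stands. Calls block until the motion is done:
- ctrl.movep(position, orientation): joint-space move of the TCP to a pose.
- ctrl.movel(position, frame=None, max_speed=0.15): straight line of the TCP; frame=None keeps the orientation; max_speed is the mean speed in m/s.
- ctrl.set_joints(angles): joint-space move.
- ctrl.ungrasp() and ctrl.close_gripper(force=None): open the fingers fully, or close them until they stop; force is the grip in N (None keeps the last).
- ctrl.pause(seconds).
- ctrl.ik(position, orientation): joint angles nearest the present ones, or None.
- get_state(): the state.
- vision.grab_frame(name): name is "side" or "top"; returns (picture, depth): 384x512x3 uint8, blue, green, red; 384x512 float32, m along the optical axis (not along the pixel's ray), 0 where there is no reading.
- vision.camera_info(name): a dict with "mtx" (3x3 intrinsics, pixels), "R" (3x3) and "t" (3): a world point X has camera coordinates R X + t. Camera axes: x right, y down, z forward; pixel columns grow to the right and rows downward; lengths in m; the calibration is good to about 2 mm. A picture is of the moment at which its call begins. camera_info takes no time and is no camera call.
A pose or a line that the arm cannot do raises ctrl.Unreachable and nothing moves.
- ticket.close_job(): hands the job in, once; it reports no verdict.
Trained networks look in the newest picture that a camera, given by its name, has taken for a name from the list of things; names that differ only in an ending like _2 or _b are one class to them, and where a whole thing is asked for, a point or a joint stands for the part that bears it (a point fixed in the world has none). Each returns a list of dicts, best first, with "p" (0 to 1); they miss things now and then, are a little off and sometimes report something else, mostly with a low value. They report only what shows in the picture. A call takes as long as a camera call.
- models.recognise(camera, target): "point" ([column, row] in pixels, amid what is visible of it).
- models.masks_of(camera, target): "mask" (384x512 bool, what is visible of it) and "point" ([column, row] in pixels, amid what is visible of it).
The state is a dict: "time": time; "qpos": joint angles; "qd": joint speeds; "tau": joint torques, N m; "tcp_pos": TCP position; "eef_rot": TCP orientation; "contact_force": force on the tool from outside, world axes, zero at the start; "wrist_torque": the same for the moment, N m; "width": finger opening in m.
Only numpy, scipy, OpenCV 4.12 (cv2) and the standard library are available. Lean on these libraries where they do the work, as an engineer would, in place of code of your own. Each camera call takes 0.05 s, during which the arm holds its last target.

## Working session

There is one attempt and no reset: what is moved stays moved. The work goes in short steps, each a Python script; the robot and the scene stay as the last script left them, time stands still between calls to the robot, and variables do not carry over. Pictures are saved under pics/ and viewed, and the job is handed in when it is done.

```bash
ls; mkdir -p pics; python3 - <<'E'
from station import ctrl,get_state,vision,models
import cv2,numpy as np
s=get_state();print(s['time'],s['tcp_pos'],s['eef_rot'],s['contact_force'],s['width'],ctrl.pinch_z)
for n in ['top','side']:
    im,d=vision.grab_frame(n);cv2.imwrite(f'pics/{n}0.png',im);np.save(f'pics/{n}0.npy',d)
    c=vision.camera_info(n);print(n,c)
    for t in ['keybox','key_a']:
        for r in models.recognise(n,t): print(n,t,r)
E
```

```text
pics
0.0 [0.23098733 0.5801986  0.2304299 ] [-1.48772111e-04  1.88259619e-01  9.82118893e-01 -8.79114788e-04] [-0.76466098  0.0621629  -0.21945996] 0.08552208612550821 -0.0187
top {'mtx': array([[378.14125403,   0.        , 254.90841676],
       [  0.        , 378.14125403, 192.98802466],
       [  0.        ,   0.        ,   1.        ]]), 'R': array([[-0.01671433, -0.99983821,  0.00664708],
       [-0.99195302,  0.01574735, -0.12562333],
       [ 0.12549833, -0.0086933 , -0.99205574]]), 't': array([0.04138089, 0.56904893, 0.84734931])}
top keybox {'point': [230.0, 193.0], 'p': 0.84}
top key_a {'point': [269.6, 191.7], 'p': 0.77}
top key_a {'point': [244.0, 201.3], 'p': 0.64}
top key_a {'point': [226.5, 210.8], 'p': 0.56}
top key_a {'point': [201.1, 215.7], 'p': 0.46}
side {'mtx': array([[390.87269857,   0.        , 255.70581575],
       [  0.        , 390.87269857, 194.56825956],
       [  0.        ,   0.        ,   1.        ]]), 'R': array([[-0.93119507, -0.36381303, -0.02271166],
       [-0.20554746,  0.57552045, -0.79153424],
       [ 0.3010415 , -0.73240446, -0.61070265]]), 't': array([0.54992267, 0.15640461, 0.72157954])}
side keybox {'point': [248.5, 243.1], 'p': 0.87}
side key_a {'point': [264.7, 187.0], 'p': 0.71}
side key_a {'point': [264.8, 219.9], 'p': 0.67}
side key_a {'point': [264.5, 205.7], 'p': 0.65}
side key_a {'point': [251.3, 241.7], 'p': 0.59}
side key_a {'point': [261.1, 239.3], 'p': 0.54}
```

View pics/top0.png

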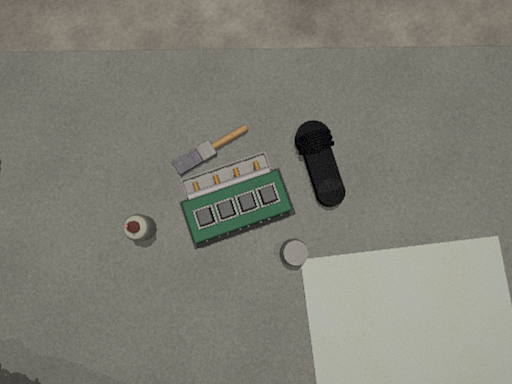

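View pics/side0.png

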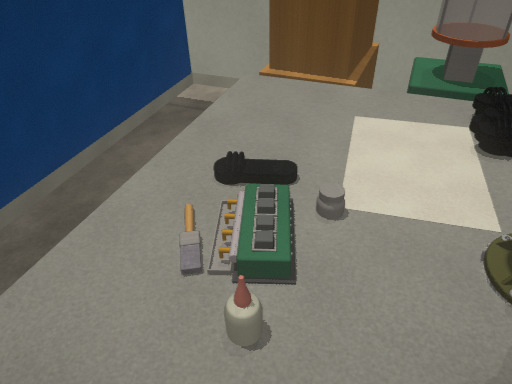

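```bash
cat > h.py <<'E'
import cv2,numpy as np
from station import vision
def cloud(n,d):
    c=vision.camera_info(n);K,R,t=c['mtx'],c['R'],c['t']
    v,u=np.mgrid[:384,:512]
    P=np.stack([(u-K[0,2])/K[0,0]*d,(v-K[1,2])/K[1,1]*d,d],-1)
    return (P-t)@R
def proj(n,X):
    c=vision.camera_info(n);p=(c['R']@np.asarray(X)+c['t']);p=c['mtx']@p;return p[:2]/p[2]
E
python3 - <<'E'
import cv2,numpy as np
from h import *
for n in ['top','side']:
    im=cv2.imread(f'pics/{n}0.png');W=cloud(n,np.load(f'pics/{n}0.npy'))
    c=im[150:270,170:320];cv2.imwrite(f'pics/{n}_z.png',cv2.resize(c,None,fx=5,fy=5,interpolation=cv2.INTER_CUBIC))
    if n=='top':
        for p in [(269.6,191.7),(244,201.3),(226.5,210.8),(201,215.7)]:
            print(p,W[int(p[1]),int(p[0])])
E
```

```text
(269.6, 191.7) [0.56826887 0.00104869 0.07795187]
(244, 201.3) [0.54695886 0.05697928 0.07639654]
(226.5, 210.8) [0.52794137 0.09737458 0.07192937]
(201, 215.7) [0.51758984 0.15269676 0.07366123]
```

The top view shows the box turned about 15° with the four keys at about (204,216), (226,209), (247,202) and (268,194). The bottle is at (138,228) on the left, the tin at (294,252) and the sandal on the right. Next I fit the box pose.

```bash
python3 - <<'E'
import cv2,numpy as np
from h import *
from scipy.optimize import least_squares
ests={}
for n in ['top','side']:
    im=cv2.imread(f'pics/{n}0.png').astype(int);d=np.load(f'pics/{n}0.npy');W=cloud(n,d)
    b,g,r=im[...,0],im[...,1],im[...,2]
    m=(g>r*1.4)&(g>b*1.15)&(W[...,2]>.045)&(W[...,2]<.065)&(abs(W[...,1])<.3)&(W[...,0]>.35)&(W[...,0]<.75)
    # whole top incl. keys: all points z>.048 in hull
    P=W[m];print(n,m.sum(),'z med',np.median(P[:,2]))
    hull=cv2.convexHull(P[:,:2].astype(np.float32));(c,s,a)=cv2.minAreaRect(hull);print('rect',c,s,a)
    # keys
    key=(W[...,2]>.0655)&(W[...,2]<.085)&(np.array([cv2.pointPolygonTest(hull,(float(x),float(y)),False) for x,y in W[...,:2].reshape(-1,2)]).reshape(384,512)>0)
    k,l,st,ce=cv2.connectedComponentsWithStats(key.astype(np.uint8),connectivity=4)
    for i in range(1,k):
        if st[i,4]>30:
            Q=W[l==i];print('key',st[i,4],ce[i],Q[:,:2].mean(0),'z',np.median(Q[:,2]),Q[:,2].std()/np.sqrt(len(Q)))
E
```

```text
top 2593 z med 0.05494104232075094
rect (0.5739428997039795, 0.010027185082435608) (0.1324288547039032, 0.390549898147583) 28.272724151611328
key 205 [267.2097561  193.49756098] [0.56314512 0.00501497] z 0.0747968748584581 0.00012068112008867298
key 206 [246.22815534 200.87864078] [0.54736055 0.05205535] z 0.07477657302045247 0.00012777300600696025
key 202 [225.10891089 208.24257426] [0.53200825 0.09941133] z 0.0708149758558185 0.00011056501480643927
key 210 [203.74761905 215.67619048] [0.51594471 0.14650679] z 0.07469542218348905 0.00012442040598944172
side 2228 z med 0.053332393450010465
rect (0.5386249423027039, 0.07430124282836914) (0.09748311340808868, 0.23659805953502655) 18.315107345581055
key 163 [266.35582822 188.72392638] [0.5617312  0.00620266] z 0.07276069831087571 0.00018310246007295422
key 182 [265.30769231 203.18681319] [0.54667012 0.05362418] z 0.07290515787862545 0.00015700148475158667
key 191 [264.84293194 220.12041885] [0.53062033 0.09987724] z 0.06943665041742267 9.853765045345123e-05
key 240 [263.50416667 236.8875    ] [0.51542825 0.14808626] z 0.07310190984452952 0.00013792946736894125
```

View pics/top_z.png

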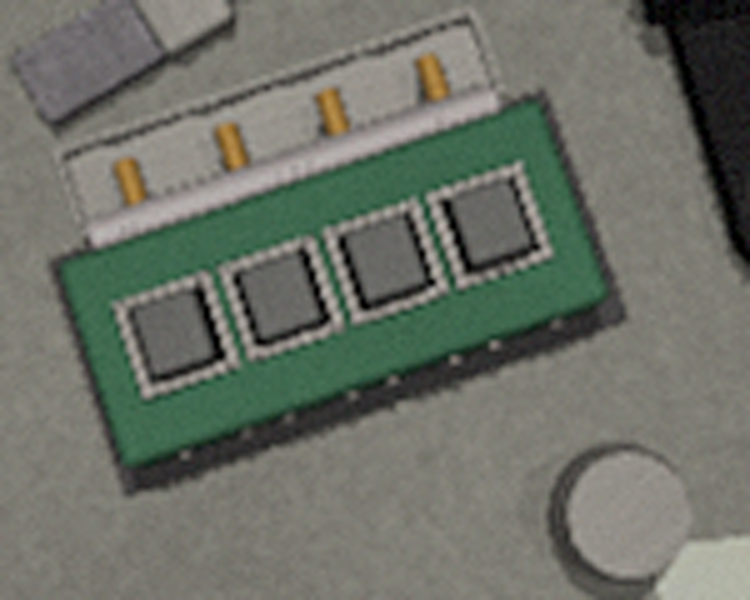

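View pics/side_z.png

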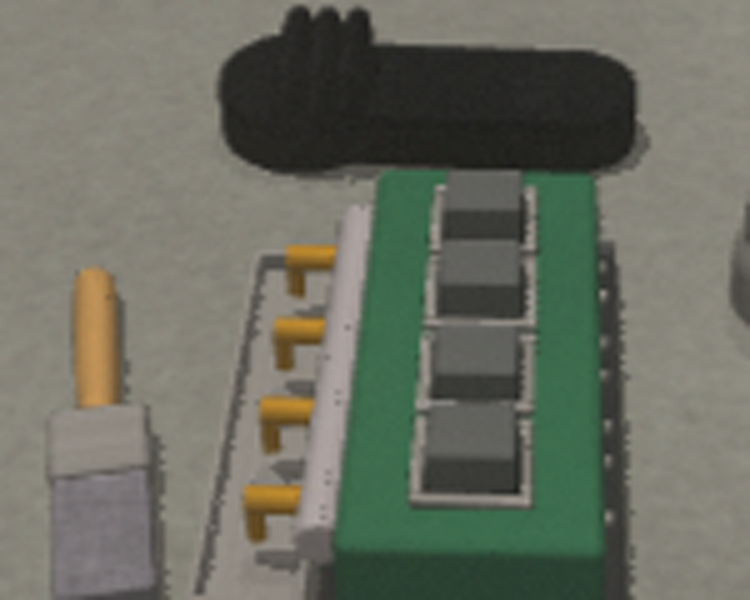

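Both cameras agree that the key in place 2 stands about 4 mm lower than the others, at 70.8 mm against 74.7 mm. The key spacing comes out at 49.7 mm and the yaw at about +18.4°. I'll shut the gripper and hover over place 1.

```bash
cat >> h.py <<'E'
KEYS=np.array([[.5157,.1473],[.5313,.0996],[.5470,.0528],[.5624,.0056]])
YAW=np.radians(18.4)
from scipy.spatial.transform import Rotation
def quat(s=1):
    y=s*np.array([np.cos(YAW),np.sin(YAW),0]);z=np.array([0,0,-1.]);x=np.cross(y,z)
    q=Rotation.from_matrix(np.c_[x,y,z]).as_quat();return [q[3],q[0],q[1],q[2]]
E
python3 - <<'E'
from h import *
from station import ctrl,get_state
best=None
for s in (1,-1):
    q=quat(s);a=ctrl.ik([*KEYS[0],.2],q);b=ctrl.ik([*KEYS[3],.08],q)
    print(s,np.round(a,2) if a is not None else None,np.round(b,2) if b is not None else None)
    if a is not None and b is not None:
        c=np.abs(np.array(a)-get_state()['qpos']).max()
        if best is None or c<best[0]: best=(c,s)
print(best)
q=quat(best[1])
ctrl.close_gripper(20);print(get_state()['time'],get_state()['width'])
ctrl.movep([*KEYS[0],.20],q);print(get_state()['time'])
ctrl.movel([*KEYS[0],.10]);s=get_state();print(s['time'],s['tcp_pos'],s['contact_force'])
ctrl.movel([*KEYS[0],.098],max_speed=.02);s=get_state();print(s['time'],s['tcp_pos'],s['contact_force'])
for i in range(4):
    ctrl.pause(.05);print(get_state()['contact_force'])
im,d=vision.grab_frame('side');cv2.imwrite('pics/s1.png',cv2.resize(im,(768,576)))
E
```

```text
1 [-0.4   0.4   0.11  1.79 -0.05  0.96  0.05] [-0.16  0.58  0.16  1.86 -0.13  0.71  0.4 ]
-1 [ 0.15  0.46 -0.7   1.78  0.34  1.03  2.78] [ 0.37  0.65 -0.67  1.85  0.53  0.83  2.89]
(np.float64(0.6891140630739006), 1)
1.0667 -0.00013476943756544904
2.95
3.7667 [0.51615445 0.14766533 0.10058639] [ 0.43162522  0.15273448 -0.05098968]
4.0167 [0.51601    0.14743635 0.09859708] [0.60281069 0.58834624 0.12849773]
[-0.05561682 -0.44665024  0.48228639]
[ 0.06445977 -0.07225866  0.06912544]
[-0.76848222 -0.4685301   0.10959491]
[ 0.02511321  0.42593706 -0.59894684]
```

View pics/s1.png

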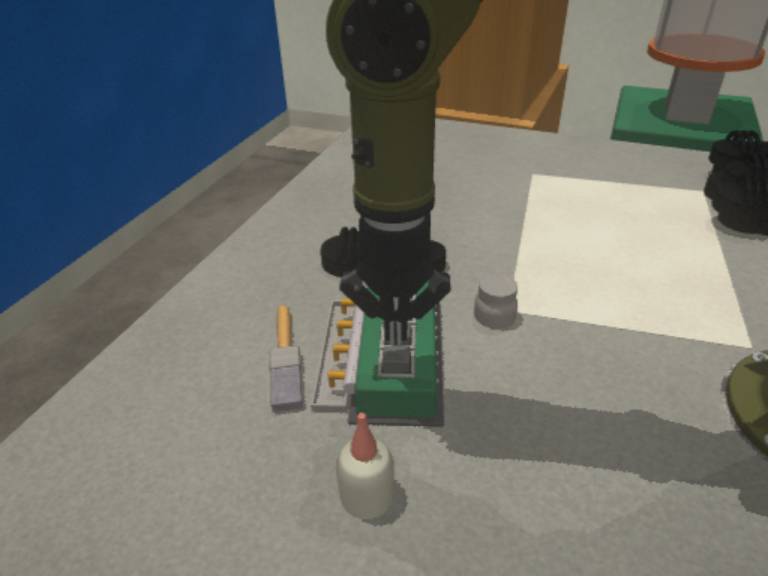

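The gripper is centred over key 1, and the force noise is about 0.5 N. I'll tap key 1 in small steps.

```bash
cat >> h.py <<'E'
from station import ctrl,get_state
def fz(n=4):
    a=[]
    for _ in range(n): ctrl.pause(.02); a.append(get_state()['contact_force'][2])
    return np.mean(a)
def tap(i,ztop,step=.0004,thr=2.0,hi=5,zmin=None):
    p=KEYS[i];zmin=zmin or ztop-.004
    ctrl.movel([*p,ztop+.012]); 
    ctrl.movel([*p,ztop+.0025],max_speed=.05); b=fz(6)
    z=ztop+.0025; log=[];touched=False
    while z>zmin:
        z-=step; ctrl.movel([*p,z],max_speed=.02); f=fz(3)-b
        log.append((round(z*1e3,2),round(get_state()['tcp_pos'][2]*1e3,2),round(f,2)))
        if f>thr: touched=True;break
    ctrl.movel([*p,ztop+.012],max_speed=.1)
    print(i+1,touched,'base',round(b,2),log,'t',get_state()['time'])
    return touched
E
python3 - <<'E'
from h import *
tap(0,.075)
E
```

```text
1 True base 0.44 [(77.1, np.float64(77.2), np.float64(-0.14)), (76.7, np.float64(76.71), np.float64(-0.45)), (76.3, np.float64(76.27), np.float64(-0.14)), (75.9, np.float64(75.88), np.float64(-0.16)), (75.5, np.float64(75.48), np.float64(-0.44)), (75.1, np.float64(75.18), np.float64(0.54)), (74.7, np.float64(75.11), np.float64(4.76))] t 7.3333
```

Contact came at 75.1 mm, so key 1 is released, with a peak of about 4.8 N, so I'll use finer steps for the rest. Key 2, the latched one, is next.

```bash
sed -i 's/ztop+.0025/ztop+.0012/g' h.py; python3 - <<'E'
from h import *
tap(1,.071,step=.0002,thr=1.6,zmin=.0695)
E
```

```text
2 True base -0.12 [(72.0, np.float64(72.05), np.float64(0.25)), (71.8, np.float64(71.83), np.float64(0.43)), (71.6, np.float64(71.58), np.float64(0.31)), (71.4, np.float64(71.39), np.float64(0.51)), (71.2, np.float64(71.27), np.float64(1.22)), (71.0, np.float64(71.22), np.float64(4.63))] t 10.35
```

```bash
python3 - <<'E'
from h import *
a=tap(2,.075,step=.00015,thr=1.6)
if a: tap(3,.075,step=.00015,thr=1.6)
im,d=vision.grab_frame('side');W=cloud('side',d);cv2.imwrite('pics/s2.png',cv2.resize(im,(768,576)))
for u,v in [(266,189),(265,203),(265,220),(263,237)]:
    print(u,v,np.median(W[v-3:v+4,u-3:u+4].reshape(-1,3),axis=0))
E
```

```text
3 True base 0.09 [(76.05, np.float64(76.1), np.float64(-0.1)), (75.9, np.float64(75.89), np.float64(-0.45)), (75.75, np.float64(75.72), np.float64(-0.26)), (75.6, np.float64(75.58), np.float64(-0.28)), (75.45, np.float64(75.42), np.float64(0.23)), (75.3, np.float64(75.28), np.float64(-0.11)), (75.15, np.float64(75.17), np.float64(0.67)), (75.0, np.float64(75.19), np.float64(3.16))] t 13.9667
4 True base 0.32 [(76.05, np.float64(76.1), np.float64(-0.32)), (75.9, np.float64(75.9), np.float64(-0.0)), (75.75, np.float64(75.76), np.float64(-0.49)), (75.6, np.float64(75.58), np.float64(-0.3)), (75.45, np.float64(75.44), np.float64(-0.09)), (75.3, np.float64(75.28), np.float64(-0.53)), (75.15, np.float64(75.2), np.float64(0.23)), (75.0, np.float64(75.17), np.float64(2.87))] t 17.5833
266 189 [0.56129945 0.00855486 0.07339627]
265 203 [0.54640675 0.05453222 0.07368066]
265 220 [0.53015798 0.09930516 0.06950546]
263 237 [0.51572549 0.15047438 0.07337421]
```

View pics/s2.png

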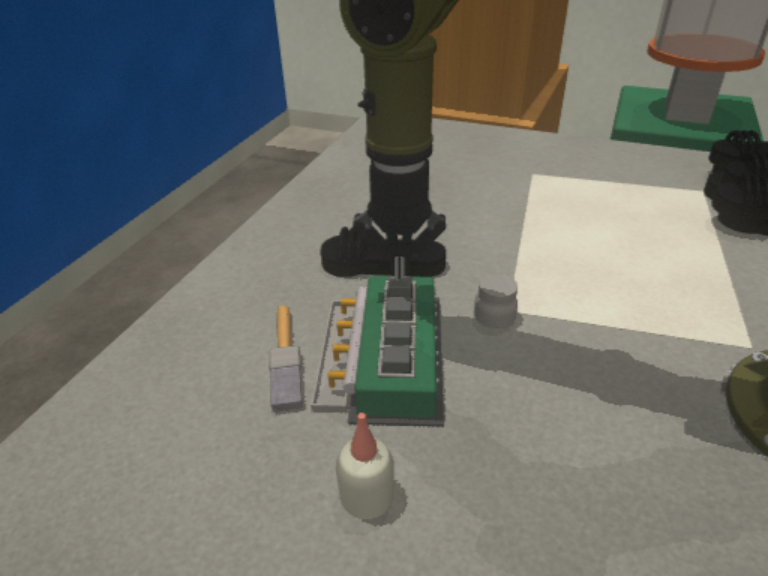

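All four taps registered at 3–5 N. The side depth still shows key 2 latched, at 69.5 mm against 73.4 mm for its neighbours. Now I'll press it home.

```bash
python3 - <<'E'
from h import *
p=KEYS[1]
ctrl.movel([*KEYS[3],.095]);ctrl.movel([*p,.095]);ctrl.movel([*p,.073],max_speed=.05);b=fz(4)
z=.0715
while z>.0655:
    ctrl.movel([*p,z],max_speed=.02);f=fz(2)-b;print(round(z*1e3,2),round(get_state()['tcp_pos'][2]*1e3,2),round(f,2))
    if f>22:break
    z-=.0005 if z>.0675 else .0002
ctrl.movel([*p,.10],max_speed=.1)
ctrl.movel([*p,.22]);print(get_state()['time'])
im,d=vision.grab_frame('side');W=cloud('side',d);cv2.imwrite('pics/s3.png',cv2.resize(im,(768,576)))
for u,v in [(266,189),(265,203),(265,220),(263,237)]:
    print(u,v,np.median(W[v-3:v+4,u-3:u+4].reshape(-1,3),axis=0))
E
```

```text
71.5 71.6 -0.37
71.0 71.22 2.55
70.5 70.91 6.58
70.0 70.43 5.84
69.5 69.95 6.93
69.0 69.46 6.63
68.5 68.97 6.55
68.0 68.42 7.16
67.5 67.89 6.0
67.3 67.56 5.34
67.1 67.93 13.68
66.9 67.85 14.42
66.7 67.7 14.73
66.5 67.53 15.22
66.3 67.42 15.84
66.1 67.32 17.06
65.9 67.23 18.06
65.7 67.14 18.74
25.8917
266 189 [0.56173905 0.00930064 0.07344457]
265 203 [0.54659663 0.05485685 0.07369689]
265 220 [0.52885397 0.10377775 0.07318447]
263 237 [0.51546594 0.15030898 0.07378527]
```

View pics/s3.png

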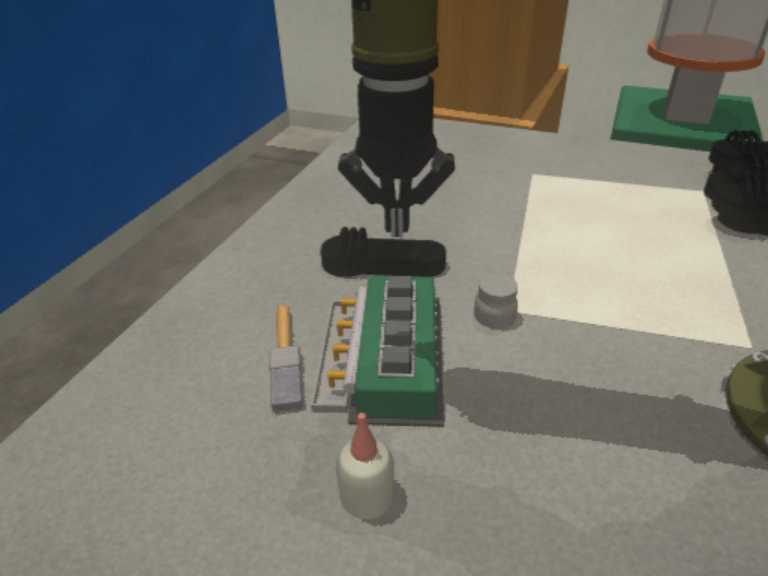

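Key 2 bottomed at a TCP height of 67.14 mm with about 19 N, and sprang back. I'll clear the arm for a top view before handing in.

```bash
python3 - <<'E'
from h import *
ctrl.set_joints([-1.087, 0.507, -0.238, 1.5, 0.126, 1.149, -0.155])
im,d=vision.grab_frame('top');W=cloud('top',d);cv2.imwrite('pics/t4.png',im)
for u,v in [(204,216),(225,208),(246,201),(267,193)]:
    print(u,v,np.median(W[v-4:v+5,u-4:u+5].reshape(-1,3),axis=0))
d0=np.load('pics/top0.npy');W0=cloud('top',d0);D=cv2.medianBlur((W[...,2]-W0[...,2]).astype(np.float32),5)
k,l,st,ce=cv2.connectedComponentsWithStats((abs(D)>.003).astype(np.uint8))
print([(list(st[i]),ce[i].round()) for i in range(1,k) if st[i,4]>15]);print(get_state()['time'])
E
```

```text
204 216 [0.51517961 0.14589483 0.07568736]
225 208 [0.53218811 0.09929682 0.07505795]
246 201 [0.54712565 0.05257369 0.07510187]
267 193 [0.56422993 0.00544819 0.07472828]
[([np.int32(176), np.int32(0), np.int32(8), np.int32(6), np.int32(20)], array([179.,   2.])), ([np.int32(187), np.int32(0), np.int32(8), np.int32(5), np.int32(19)], array([191.,   2.])), ([np.int32(468), np.int32(0), np.int32(8), np.int32(4), np.int32(16)], array([472.,   1.])), ([np.int32(233), np.int32(14), np.int32(6), np.int32(5), np.int32(23)], array([236.,  16.])), ([np.int32(502), np.int32(14), np.int32(6), np.int32(6), np.int32(23)], array([505.,  16.])), ([np.int32(32), np.int32(30), np.int32(6), np.int32(6), np.int32(21)], array([34., 33.])), ([np.int32(429), np.int32(32), np.int32(6), np.int32(5), np.int32(16)], array([432.,  34.])), ([np.int32(475), np.int32(34), np.int32(6), np.int32(7), np.int32(20)], array([477.,  37.])), ([np.int32(271), np.int32(37), np.int32(5), np.int32(5), np.int32(17)], array([273.,  39.])), ([np.int32(219), np.int32(201), np.int32(13), np.int32(14), np.int32(137)], array([225., 208.]))]
28.0333
```

View pics/t4.png

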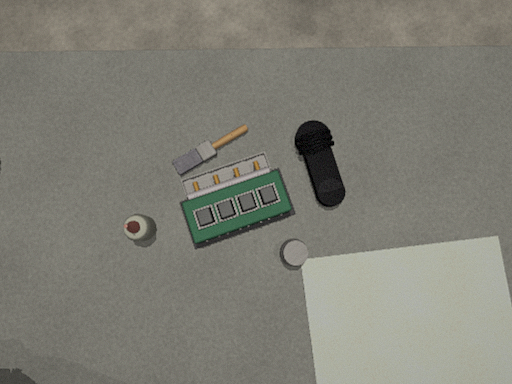

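The top view puts all four keys at 75 mm. The only change on the work surface is at key 2 (225,208), and the bottle, sandal, brush and tin have not moved.

```bash
python3 -c "
from station import ticket;ticket.close_job()"
```

```text
the job is handed in; nothing more can be done
```

I tapped the four keys from left to right, pressed the latched one (second from the left) home and let it spring up, and handed the job in at about 28 s.

- **Taps:** the averaged force readings were about 4.8, 4.6, 3.2 and 2.9 N. The first two came close to the 5 N below which no key moves. After the taps, the side camera still showed key 2 latched and the other three at released height.
- **Press:** key 2 slipped its catch and went down to a tip height of 67.1 mm, with about 19 N at the bottom.
- **Last check:** the top camera puts all four key tops at 75–76 mm. Comparing depth before and after, the only change on the work surface is at key 2; the bottle, sandal, brush and tin have not moved.
- **Disagreement:** the side camera reads heights about 1.5–2 mm lower than the top camera. That is within its calibration, and both agree on which keys stand high or low.

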